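# Lay out the roller rebuild kit on its matching holders

### The job

Lay out the kit for the next roller rebuild: set the bronze end bell and the grey labyrinth seal, right way up, in the middle of the pads painted with their own outlines, and drop the large yellow bumper ring over the stout peg and the small one over the slim peg, each lying flat and fully down on its base. Do not shift the grease tin or the copper mallet, and leave all four parts released and at rest on their holders.

Things in the scene. Friction and masses are not known exactly. Their poses are not given: they have to be found in the camera images.
- bell_mid (a point): Cast bronze (brown) end bell, loose, lying flange down: round flange 84 mm across and 9 mm thick, a sloping shoulder up to 23 mm, then a round hub 40 mm across from 23 to 48 mm above its underside (grip it by the hub). 48 mm high overall, about 0.6 kg. The point is on its axis, half-way up (24 mm above its underside); z points up.
- seal_mid (a point): Grey steel labyrinth seal, loose, lying grooved face up: round, 54 mm across for its lower 16 mm, then a step 40 mm across up to 20 mm, with dark concentric grooves on top. About 0.26 kg. The point is on its axis, 10 mm above its underside; z points up.
- ring_large_mid (a point): Large yellow rubber bumper ring, loose, lying flat: 62 mm outside, 42 mm hole, 24 mm high, about 60 g. The point is at its centre, half-way up (12 mm above its underside); z is its axis.
- ring_small_mid (a point): Small yellow rubber bumper ring, loose, lying flat: 44 mm outside, 24 mm hole, 20 mm high, about 30 g. The point is at its centre, half-way up (10 mm above its underside); z is its axis.
- pad_bell: Holder for the end bell: fixed round black pad, 96 mm across, flat top 7 mm above the bench, with a bronze-brown disc 84 mm across (the flange's outline) and a 6 mm wide black circle inside it around the hub's 40 mm outline. Origin on its axis at bench level; z up.
- pad_seal: Holder for the labyrinth seal: fixed round black pad, 96 mm across, flat top 7 mm above the bench, with light grey concentric rings painted on it, the outermost 54 mm across (the seal's outline). Origin on its axis at bench level; z up.
- peg_large: Holder for the large bumper ring: fixed round dark wooden base 92 mm across and 8 mm thick, with a stout pale wooden peg in the middle (27 mm across up to 22 mm above the bench, tapering to 16 mm across near its top, 45 mm above the bench) and a yellow ring outline 62 mm across painted around it. Origin on the peg's axis at bench level; z up.
- peg_small: Holder for the small bumper ring: fixed round dark wooden base 92 mm across and 8 mm thick, with a slim pale wooden peg in the middle (9 mm across up to 22 mm above the bench, tapering to 6 mm near its top, 45 mm above the bench) and a yellow ring outline 44 mm across painted around it. Origin on the peg's axis at bench level; z up.
- tin_mid (a point): Bystander: green grease tin with a steel lid and a red dot, standing loose among the parts, 54 mm across and 46 mm high. The point is at its centre, 23 mm up. Two other small bystanders not listed stand at like places among the parts: a dark hexagon nut 36 mm wide and 19 mm high, and a bolt standing on its head, 30 mm wide and 57 mm high.
- mallet_head (a point): Bystander: copper mallet lying loose beyond the parts, in front of the shaft rack; the head a copper cylinder 36 mm across and 72 mm long, the wooden handle 230 mm long pointing to -y. The point is at the centre of the head, 18 mm up.

How it is judged:
By the outcome, as a careful person would: the job done as asked, in the order asked, and still so for the second after the job is handed in, with the robot touching nothing.
It also fails if it takes over 90 s, if anything falls off the work surface, if the arm or the gripper's body presses on something with over 40 N, if the wrist force passes 120 N, or if a joint passes its speed limit or range.

### The arm

A 6-joint arm with a two-finger parallel gripper is mounted at the origin on the work surface. World frame = base frame: x ahead of the robot, y to its left, z up, the work surface at z = 0. Lengths are in mm, angles in rad, forces in N, time in s.
With the tool pointing down it reaches from about 275 to 750 mm from the base axis. Payload 10.2 kg.
Tool frame: the origin (TCP) lies at the very end of the fingers, on their centre line; the grasp point (between the pads) lies 19 mm behind it; z points along the fingers, y is the line along which they close (so a half turn about z gives the same grasp; the last joint's range is limited). The gripper opens to 85 mm and grips with 20 to 120 N. Pads are 22 mm wide; open, the fingers measure 114 mm over their backs; the gripper's body (76 mm by 85 mm) begins 54 mm behind the grasp point. The pads swing forward as they close: fully open they stand 13 mm farther back than shut.
Start: joints at [-1.438, 0.313, 1.498, -0, 1.331, -0.223], TCP at [182.866, -492.129, 231.294] pointing down, gripper open.
Joint ranges: [-2.94, 2.94], [-0.97, 2.17], [0.19, 2.56], [-1.23, 4.37], [0.02, 3.11], [-2.88, 2.88]. Speed limits (rad/s): [2.39, 2.39, 3.01, 3.14, 3.14, 3.14].

### API

Orientations are given as a unit quaternion [w, x, y, z].
In Python, from rig import ctrl, vision gives the robot as it stands. The module is installed in compiled form; this text tells all that it offers.
- The arm moves only by the tool play_rows, never from a script. Its arguments are lists of equal length, an entry for each row: "translation": the shift along the tool's x, y, z in m, a list of three; "rotation": the turn, a rotation vector about the tool's x, y, z in rad, a list of three; "gripper": the gripper's target within -1 to 1 (shut at 1, half-way at 0, fully open at -1). A call has 1 to 10 rows; each row is the pose to reach, as a shift and turn from the pose commanded when the call began, along the tool's axes at that moment; what a row does not reach only later rows make up. A row lasts 1/8 s, in which the tool goes at most 62.5 mm and 10.7 degrees, less where a joint would pass 70% of its speed; a pose out of reach is approached as far as the arm can. A call with a gripper value outside its range is refused whole. The fingers move at their own pace and stop on an object; "force" is the grip in N (left out, the last holds). Time passes only in rows, so rows that repeat a pose let the fingers close. It gives the time, the measured TCP pose, the force, the opening and the grip force at its end, in the units of the state.
- ctrl.sense(): the state, without advancing time (a new reading comes with each control period).
- vision.capture(name): name is "side" or "top" or "wrist"; returns a dict with "pixels" (384x512x3 uint8, red, green, blue), "vfov" (degrees; the focal length in pixels is half the picture's height over the tangent of half this angle, whatever the lens; pixels are square), "cx", "cy" (the principal point, pixels), "rvec" (rotation vector, rad) and "tvec" (3), from world to camera coordinates, as OpenCV has them; the wrist camera has in their place "mount" (4x4, takes a point from camera to tool coordinates, whose origin is the TCP and whose axes are the flange's). Camera axes: x right, y down, z forward; pixel columns grow to the right and rows downward; lengths in mm; the calibration is good to about 2 mm. The wrist camera is an equidistant fisheye: a pixel r from the principal point sees the ray r / f radians off the axis. A picture is of the moment at which its call begins: read the wrist's pose just before it. There is no depth.
- ctrl.finish_job(): hands the job in; it is judged then, once.
The state is a dict: "time_s": time; "joints": joint angles; "dq": joint speeds; "tau": joint torques, N m; "eef_pos": TCP position; "ee_rot": TCP orientation; "force": force on the tool from outside, world axes, zero at the start; "wrist_torque": the same for the moment, N m; "grip_width": opening from 0.0 (shut) to 1.0 (fully open); "grip_force": force on a finger pad.
Only numpy, scipy, OpenCV 4.12 (cv2) and the standard library are available. Lean on these libraries where they do the work, as an engineer would, in place of code of your own. Each camera call takes 0.05 s, during which the arm holds its last target. There are 200 camera calls.

## Working session

There is one attempt and no reset: what is moved stays moved. The work goes in short steps, Python scripts to look and compute and a tool call to move; the robot and the scene stay as the last step left them, time stands still between calls to the robot, and variables do not carry over. Pictures are saved under pics/ and viewed, at most 14 in all, crops included, and the job is handed in when it is done.

Besides the shell and the picture viewer there is one more tool, called after "Emit:" by a JSON object that holds its "name" and its "arguments", one argument or row to a line. play_rows: Moves the arm, as the interface text tells. Its arguments: {"type":"object","properties":{"translation":{"type":"array"},"rotation":{"type":"array"},"gripper":{"type":"array"},"force":{"type":"number"}},"required":["translation","rotation","gripper"]}

```bash
mkdir -p pics
cat > h.py <<'E'
import numpy as np, cv2
from rig import ctrl, vision
def cap(n,fn=None):
    s=ctrl.sense(); c=vision.capture(n); c['state']=s
    if fn: cv2.imwrite('pics/'+fn,cv2.cvtColor(c['pixels'],cv2.COLOR_RGB2BGR))
    return c
def ray(c,u,v):
    f=192/np.tan(np.radians(c['vfov'])/2)
    R,_=cv2.Rodrigues(np.array(c['rvec'],float)); t=np.array(c['tvec'],float).ravel()
    d=R.T@np.array([(u-c['cx'])/f,(v-c['cy'])/f,1]); return -R.T@t,d
def onz(c,u,v,z):
    o,d=ray(c,u,v); return o+d*(z-o[2])/d[2]
def proj(c,p):
    f=192/np.tan(np.radians(c['vfov'])/2)
    R,_=cv2.Rodrigues(np.array(c['rvec'],float)); q=R@np.array(p,float)+np.array(c['tvec'],float).ravel()
    return np.array([c['cx']+f*q[0]/q[2],c['cy']+f*q[1]/q[2]])
E
python3 - <<'E'
from h import *
import pickle
for n in('top','side','wrist'):
    c=cap(n,n+'0.png'); pickle.dump(c,open(n+'0.pkl','wb'))
    print(n,{k:v for k,v in c.items() if k not in('pixels','state')})
print(ctrl.sense())
a=[cv2.imread(f'pics/{n}0.png') for n in('top',)]
cv2.imwrite('pics/top0b.png',cv2.resize(a[0],(800,600),interpolation=cv2.INTER_CUBIC))
b=cv2.imread('pics/side0.png');cv2.imwrite('pics/side0b.png',cv2.resize(b,(800,600),interpolation=cv2.INTER_CUBIC))
E
```

```text
top {'vfov': 53.85954637517917, 'cx': 257.1088117856768, 'cy': 186.67531392910016, 'rvec': array([ 1.91203532, -2.28452409,  0.26997478]), 'tvec': array([ 80.28208325, 581.85754518, 761.4446834 ])}
side {'vfov': 57.25930080520445, 'cx': 253.33893376675886, 'cy': 193.27717198105142, 'rvec': array([ 0.89457439, -2.25144513,  1.33847966]), 'tvec': array([419.17875685, 224.45268536, 654.4469565 ])}
wrist {'vfov': 65.70646984690485, 'cx': 254.80804419469078, 'cy': 194.47660849617475, 'mount': array([[ 2.02717163e-04, -9.44479885e-01, -3.28569179e-01,
         8.43137748e+01],
       [ 9.99999402e-01,  5.44627647e-04, -9.48575933e-04,
         4.61412312e-01],
       [ 1.07485875e-03, -3.28568791e-01,  9.44479430e-01,
        -1.41699458e+02],
       [ 0.00000000e+00,  0.00000000e+00,  0.00000000e+00,
         1.00000000e+00]])}
{'time_s': 0.15, 'joints': array([-1.43838306e+00,  3.13308726e-01,  1.49822669e+00,  1.10554997e-05,
        1.33101704e+00, -2.23415052e-01]), 'dq': array([ 0.00086435, -0.00292575, -0.00086023, -0.00152401, -0.00125709,
       -0.00095186]), 'tau': array([ 8.69126798e-04, -4.12370574e+01, -2.59797102e+01, -2.23355319e-04,
        3.20823325e-03, -1.22393777e-05]), 'eef_pos': array([ 182.85139717, -491.93096998,  230.88657263]), 'ee_rot': array([-4.79161377e-04,  9.84215099e-01,  1.76975728e-01,  2.71918648e-05]), 'force': array([-1.19896569, -0.14935377, -0.37353195]), 'wrist_torque': array([-0.04052672,  0.00670079, -0.03884533]), 'grip_force': 0.0, 'grip_width': 1.0000107195282706}
```

View pics/top0b.png

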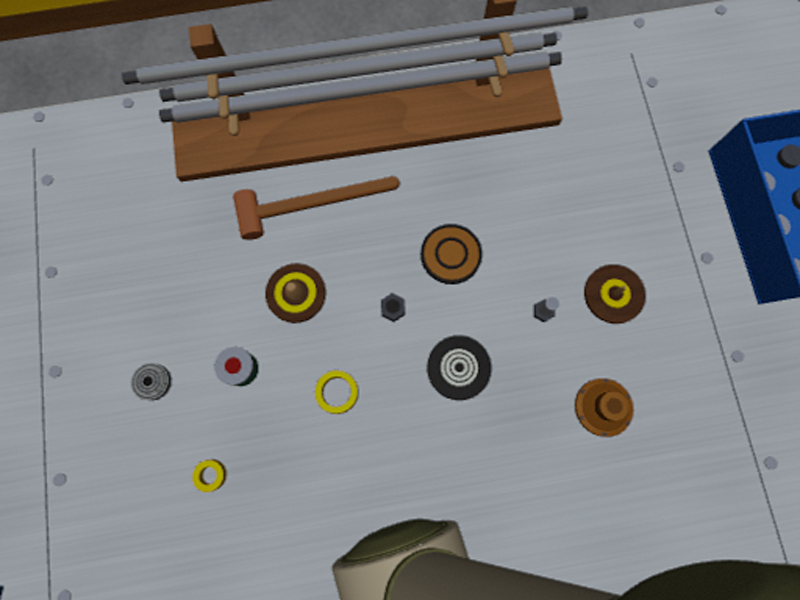

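View pics/side0b.png

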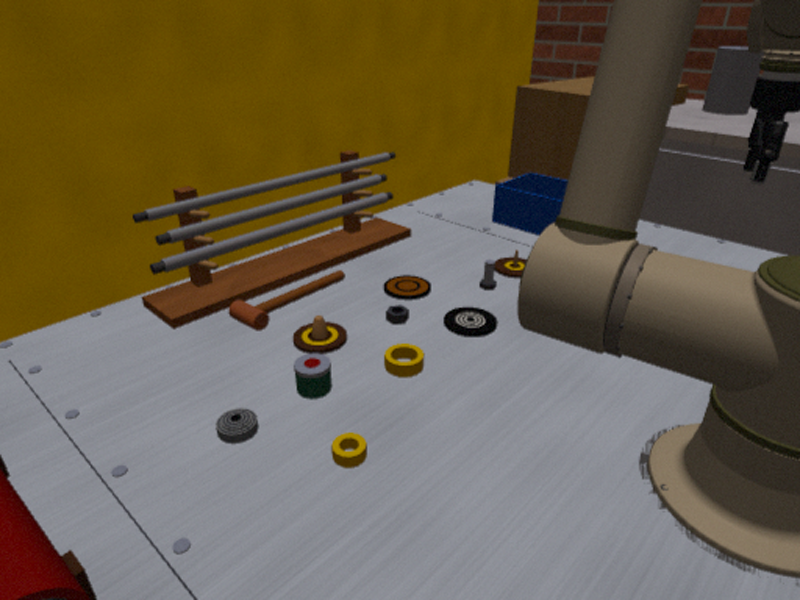

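The top picture, magnified by 1.5625, shows:
- bell (604,407)
- seal (151,381)
- large ring (337,392)
- small ring (209,475)
- pad_bell (451,253)
- pad_seal (459,367)
- peg_large (295,293)
- peg_small (615,293)
- tin (236,365)
- nut (393,306)
- bolt (545,308)
- mallet head (248,215)

The side picture shows the same layout, with the bell hidden behind the arm.

```bash
cat > fit.py <<'E'
from h import *
from scipy.optimize import minimize
M={'bell':[(42,0),(42,9),(20,48)],'seal':[(27,0),(27,16),(20,20)],'rl':[(31,0),(31,24)],'rs':[(22,0),(22,20)],
'pad_bell':[(48,0),(48,7)],'pad_seal':[(48,0),(48,7)],'peg_l':[(46,0),(46,8),(8,45)],'peg_s':[(46,0),(46,8),(3,45)],'tin':[(27,0),(27,46)]}
a=np.linspace(0,2*np.pi,60)
def sil(c,m,x,y):
    return cv2.convexHull(np.array([proj(c,(x+r*np.cos(t),y+r*np.sin(t),z)) for r,z in m for t in a],np.float32))
def fit(c,n,u,v):
    m=M[n]; z=m[-1][1]/2; x,y,_=onz(c,u,v,z)
    lab=cv2.cvtColor(c['pixels'],cv2.COLOR_RGB2LAB).astype(np.float32)
    h=sil(c,m,x,y); x0,y0,w,hh=cv2.boundingRect(h); g=9
    X0,Y0=x0-g,y0-g; W,H=w+2*g,hh+2*g
    p=lab[Y0:Y0+H,X0:X0+W]; b=np.concatenate([p[0],p[-1],p[:,0],p[:,-1]]); 
    k=(np.linalg.norm(p-np.median(b,0),axis=2)>28).astype(np.uint8)
    cs,_=cv2.findContours(k,cv2.RETR_EXTERNAL,cv2.CHAIN_APPROX_NONE)
    cc=min(cs,key=lambda q:-cv2.contourArea(q)); k[:]=0; cv2.drawContours(k,[cc],-1,1,-1)
    S=8
    def cost(q):
        im=np.zeros((H*S,W*S),np.uint8); hp=(sil(c,m,*q).reshape(-1,2)-[X0,Y0]+.5)*S
        cv2.fillPoly(im,[np.round(hp).astype(np.int32)],255)
        return np.abs(cv2.resize(im,(W,H),interpolation=cv2.INTER_AREA)/255.-k).sum()
    r=minimize(cost,[x,y],method='Nelder-Mead',options=dict(initial_simplex=[[x,y],[x+6,y],[x,y+6]],xatol=.1,fatol=.1))
    return r.x,r.fun,k.sum()
E
python3 - <<'E'
from fit import *; import pickle
T=pickle.load(open('top0.pkl','rb'));S=pickle.load(open('side0.pkl','rb'))
top=dict(bell=(604,407),seal=(151,381),rl=(337,392),rs=(209,475),pad_bell=(451,253),pad_seal=(459,367),peg_l=(295,293),peg_s=(615,293),tin=(236,365))
side=dict(seal=(237,425),rl=(404,360),rs=(349,450),pad_bell=(408,287),pad_seal=(470,321),peg_l=(320,333),tin=(313,375))
for n in top:
    for c,d in((T,top),(S,side)):
        if n in d: 
            r=fit(c,n,d[n][0]/1.5625,d[n][1]/1.5625); print(n,np.round(r[0],1),round(r[1],1),r[2])
for n,p,z in(('nut',(393,306),19),('bolt',(552,302),57),('mallet',(248,213),36)): print(n,onz(T,p[0]/1.5625,p[1]/1.5625,z).round())
E
```

```text
bell [ 382.1 -283.5] 34.0 1138
seal [533.1 357.4] 29.4 495
seal [532.3 358.5] 26.2 501
rl [470.9  93.2] 24.5 628
rl [470.   94.9] 20.1 476
rs [388.6 286.7] 24.5 375
rs [387.1 287.4] 23.8 435
pad_bell [ 649.4 -111.3] 29.3 1238
pad_bell [ 648.  -109.8] 23.0 410
pad_seal [475.5 -88.6] 32.7 1395
pad_seal [474.1 -87.3] 23.2 556
peg_l [630.1 133.1] 31.0 1200
peg_l [626.9 136.5] 315.5 906
peg_s [ 543.4 -343. ] 31.3 1217
tin [530.1 228.7] 102.6 503
tin [530.2 228.4] 341.2 922
nut [579.  -9.  19.]
bolt [ 537. -231.   57.]
mallet [756. 182.  36.]
```

Emit:
{"name": "play_rows", "arguments": {
  "translation": [
    [0.03,-0.015,0.01],
    [0.085,-0.042,0.027],
    [0.14,-0.069,0.044],
    [0.195,-0.096,0.061],
    [0.24,-0.118,0.076],
    [0.259,-0.127,0.081],
    [0.259,-0.127,0.081],
    [0.259,-0.127,0.081]
  ],
  "rotation": [
    [0,0,0.06],
    [0,0,0.14],
    [0,0,0.22],
    [0,0,0.3],
    [0,0,0.356],
    [0,0,0.356],
    [0,0,0.356],
    [0,0,0.356]
  ],
  "gripper": [-1,-1,-1,-1,-1,-1,-1,-1],
  "force": 60
}}

```text
time_s: 1.15
eef_pos: [381.0, -283.5, 150.5]
ee_rot: [0.0, 1.0, -0.0, 0.0]
force: [-0.5, -0.6, -0.9]
grip_width: 1.004
grip_force: 0.0
```

```bash
cat > w.py <<'E'
from h import *
from scipy.spatial.transform import Rotation as Ro
def wproj(c,p):
    q=c['state']['ee_rot']; R=Ro.from_quat([q[1],q[2],q[3],q[0]]).as_matrix()
    t=R.T@(np.array(p,float)-c['state']['eef_pos']); m=np.array(c['mount']); k=m[:3,:3].T@(t-m[:3,3])
    f=192/np.tan(np.radians(c['vfov'])/2); r=np.hypot(k[0],k[1]); th=np.arctan2(r,k[2])
    return np.array([c['cx'],c['cy']])+f*th*k[:2]/max(r,1e-9)
def over(c,fn,circ):
    im=cv2.cvtColor(c['pixels'],cv2.COLOR_RGB2BGR)
    im=cv2.resize(im,None,fx=1.5,fy=1.5)
    for x,y,z,r in circ:
        P=np.array([wproj(c,(x+r*np.cos(t),y+r*np.sin(t),z)) for t in np.linspace(0,6.283,60)])
        cv2.polylines(im,[np.round((P+.5)*1.5).astype(np.int32)],False,(255,0,255),1)
    cv2.imwrite('pics/'+fn,im)
E
python3 - <<'E'
from w import *
c=cap('wrist'); s=c['state']; print(s['time_s'],s['eef_pos'],s['ee_rot'],s['force'])
over(c,'w1.png',[(381.5,-283,0,42),(381.5,-283,48,20),(381.5,-283,9,42)])
E
```

```text
1.15 [ 381.02296209 -283.54404079  150.48510924] [ 1.90623732e-04  9.99999922e-01 -3.46053847e-04  1.89418513e-05] [-0.45822633 -0.64731256 -0.86481992]
```

View pics/w1.png

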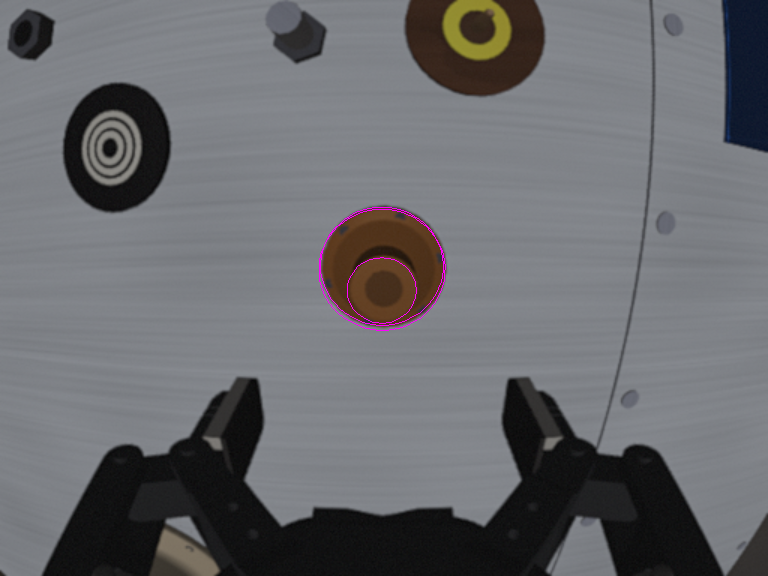

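The overlay, drawn in magenta for the bell at (381.5, -283), lies on the bell's flange and hub to within about 1 mm. Flange centre is at (382,267). I'm gripping it now.

Emit:
{"name": "play_rows", "arguments": {
  "translation": [
    [0,0,0.03],
    [0,0,0.075],
    [0,0,0.11],
    [0,0,0.128],
    [0,0,0.128],
    [0,0,0.128],
    [0,0,0.128],
    [0,0,0.128],
    [0,0,0.128],
    [0,0,0.128]
  ],
  "rotation": [
    [0,0,0],
    [0,0,0],
    [0,0,0],
    [0,0,0],
    [0,0,0],
    [0,0,0],
    [0,0,0],
    [0,0,0],
    [0,0,0],
    [0,0,0]
  ],
  "gripper": [-1,-1,-1,-1,-1,1,1,1,1,1],
  "force": 60
}}

```text
time_s: 2.45
eef_pos: [381.7, -283.6, 23.5]
ee_rot: [0.001, 1.0, 0.0, 0.001]
force: [-2.1, -0.0, 8.5]
grip_width: 0.452
grip_force: 60.7
```

Emit:
{"name": "play_rows", "arguments": {
  "translation": [
    [0,0,-0.02],
    [0,0,-0.06],
    [0.02,-0.013,-0.095],
    [0.06,-0.039,-0.11],
    [0.11,-0.071,-0.11],
    [0.16,-0.103,-0.11],
    [0.21,-0.136,-0.11],
    [0.25,-0.162,-0.11],
    [0.267,-0.173,-0.11],
    [0.267,-0.173,-0.11]
  ],
  "rotation": [
    [0,0,0],
    [0,0,0],
    [0,0,0],
    [0,0,0],
    [0,0,0],
    [0,0,0],
    [0,0,0],
    [0,0,0],
    [0,0,0],
    [0,0,0]
  ],
  "gripper": [1,1,1,1,1,1,1,1,1,1]
}}

```text
time_s: 3.7
eef_pos: [648.4, -108.6, 130.9]
ee_rot: [-0.0, 1.0, 0.001, -0.001]
force: [-1.7, -0.7, -6.9]
grip_width: 0.448
grip_force: 63.1
```

Run:
```python
from w import *
c=cap('wrist'); s=c['state']; print(s['time_s'],s['eef_pos'],s['ee_rot'],s['force'],s['grip_width'])
x,y,z=s['eef_pos']; z-=23
over(c,'w2.png',[(648.7,-110.5,7,48),(648.7,-110.5,7,42),(x,y,z,42),(x,y,z+48,20)])
```

```text
3.7 [ 648.42945793 -108.62957505  130.8677461 ] [-4.47579788e-04  9.99998888e-01  8.34811566e-04 -1.15199442e-03] [-1.73825913 -0.7445292  -6.94459636] 0.44809375200190155
```

View pics/w2.png

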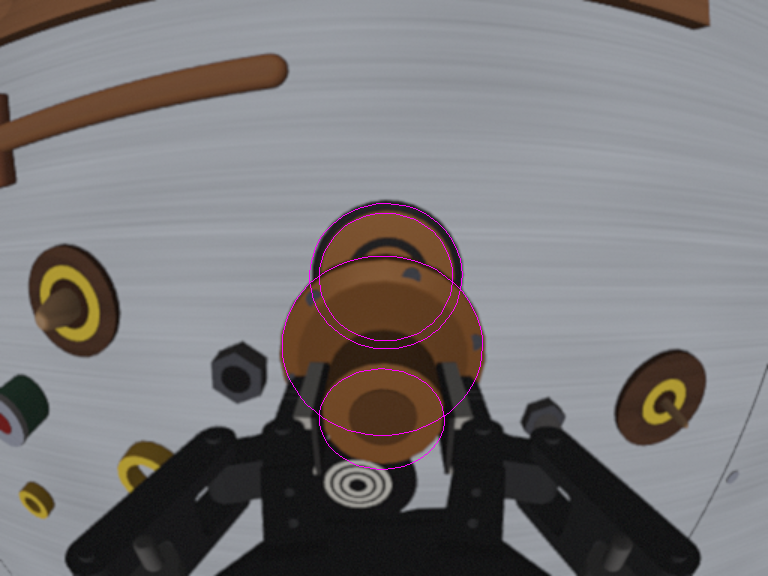

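The overlay matches the pad, centred at about (386,276), and the held bell. The bell hangs straight.

Emit:
{"name": "play_rows", "arguments": {
  "translation": [
    [0.0005,0.001,0.02],
    [0.0005,0.001,0.05],
    [0.0005,0.001,0.075],
    [0.0005,0.001,0.088],
    [0.0005,0.001,0.092],
    [0.0005,0.001,0.092],
    [0.0005,0.001,0.092]
  ],
  "rotation": [
    [0,0,0],
    [0,0,0],
    [0,0,0],
    [0,0,0],
    [0,0,0],
    [0,0,0],
    [0,0,0]
  ],
  "gripper": [1,1,1,1,1,1,1]
}}

```text
time_s: 4.62
eef_pos: [649.4, -111.1, 41.4]
ee_rot: [0.0, 1.0, -0.0, 0.001]
force: [-1.0, -0.9, -5.9]
grip_width: 0.448
grip_force: 63.1
```

Emit:
{"name": "play_rows", "arguments": {
  "translation": [
    [0,-0.0005,0.004],
    [0,-0.0005,0.008],
    [0,-0.0005,0.0105],
    [0,-0.0005,0.0105],
    [0,-0.0005,0.0105]
  ],
  "rotation": [
    [0,0,0],
    [0,0,0],
    [0,0,0],
    [0,0,0],
    [0,0,0]
  ],
  "gripper": [1,1,1,1,1]
}}

```text
time_s: 5.25
eef_pos: [648.9, -110.3, 30.6]
ee_rot: [0.0, 1.0, -0.0, -0.0]
force: [-6.1, 1.6, 2.2]
grip_width: 0.444
grip_force: 64.1
```

Emit:
{"name": "play_rows", "arguments": {
  "translation": [
    [0,0,0],
    [0,0,0],
    [0,0,0],
    [0,0,0],
    [0,0,-0.015],
    [0,0,-0.04],
    [0,0,-0.09],
    [0,0,-0.12],
    [0,0,-0.12],
    [0,0,-0.12]
  ],
  "rotation": [
    [0,0,0],
    [0,0,0],
    [0,0,0],
    [0,0,0],
    [0,0,0],
    [0,0,0],
    [0,0,0],
    [0,0,0],
    [0,0,0],
    [0,0,0]
  ],
  "gripper": [-1,-1,-1,-1,-1,-1,-1,-1,-1,-1]
}}

```text
time_s: 6.5
eef_pos: [648.5, -110.3, 149.2]
ee_rot: [-0.0, 1.0, -0.0, -0.001]
force: [0.2, -0.2, -0.8]
grip_width: 1.0
grip_force: 0.0
```

Run:
```python
from w import *
c=cap('wrist'); s=c['state']; print(s['time_s'],s['eef_pos'],s['ee_rot'],s['force'],s['grip_width'])
x,y=648.9,-110.5
over(c,'w3.png',[(x,y,7,48),(x,y,7,42),(x,y,16,42),(x,y,55,20)])
```

```text
6.5 [ 648.54231632 -110.27735554  149.18325315] [-1.97948434e-04  9.99999812e-01 -1.04595162e-04 -5.71124688e-04] [ 0.1679294  -0.20281053 -0.79760312] 0.9996681892378765
```

View pics/w3.png

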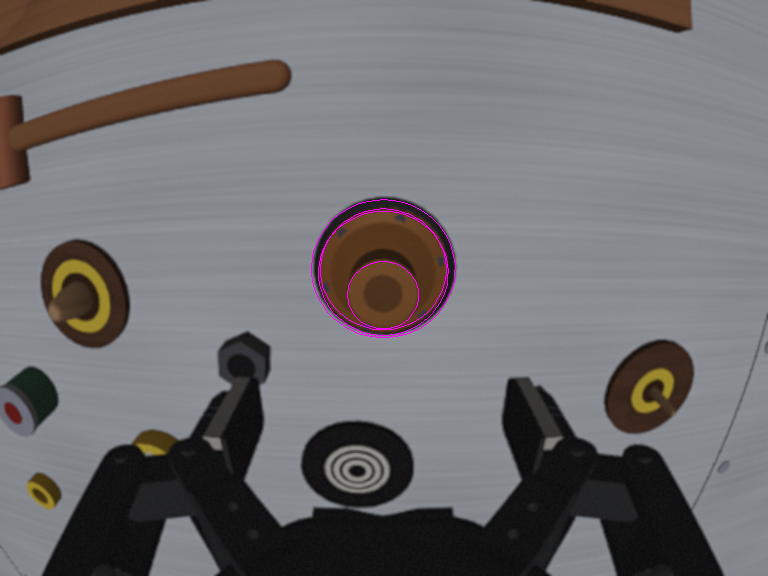

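The bell sits centred on its pad at (383,267), to about 1 mm. The seal is next.

Emit:
{"name": "play_rows", "arguments": {
  "translation": [
    [-0.005,-0.02,0],
    [-0.015,-0.07,0],
    [-0.03,-0.13,0],
    [-0.045,-0.19,0],
    [-0.06,-0.25,0],
    [-0.075,-0.31,0],
    [-0.09,-0.37,0],
    [-0.105,-0.42,0],
    [-0.113,-0.455,0],
    [-0.116,-0.4685,0]
  ],
  "rotation": [
    [0,0,0],
    [0,0,0],
    [0,0,0],
    [0,0,0],
    [0,0,0],
    [0,0,0],
    [0,0,0],
    [0,0,0],
    [0,0,0],
    [0,0,0]
  ],
  "gripper": [-1,-1,-1,-1,-1,-1,-1,-1,-1,-1]
}}

```text
time_s: 7.8
eef_pos: [531.2, 360.4, 149.1]
ee_rot: [0.0, 1.0, 0.001, -0.001]
force: [0.5, 0.5, 0.3]
grip_width: 1.002
grip_force: 0.0
```

Run:
```python
from w import *
c=cap('wrist'); s=c['state']; print(s['time_s'],s['eef_pos'],s['ee_rot'],s['dq'])
x,y=532.7,358
over(c,'w4.png',[(x,y,0,27),(x,y,16,27),(x,y,20,20),(470.5,94,24,31),(388,287,20,22),(629.5,134,8,46),(530,229,46,27)])
```

```text
7.8 [531.15607455 360.36050777 149.14373975] [ 1.69428249e-04  9.99998896e-01  1.33602443e-03 -6.28686663e-04] [ 0.12513448  0.08148035 -0.1419476  -0.00891735  0.05860618  0.15658596]
```

View pics/w4.png

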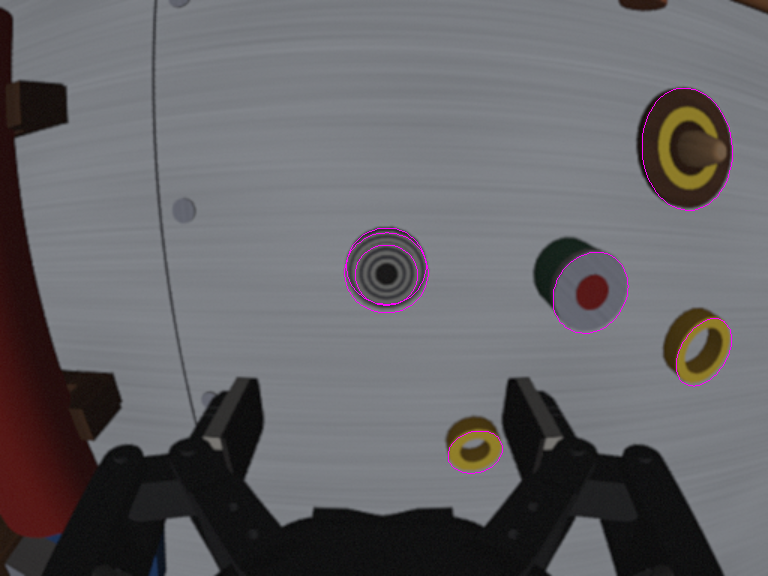

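The overlays match the seal at (386,270), tin, both rings and peg_large.

Emit:
{"name": "play_rows", "arguments": {
  "translation": [
    [0,0,0.03],
    [0,0,0.08],
    [0,0,0.12],
    [0,0,0.14],
    [0,0,0.148],
    [0,0,0.148],
    [0,0,0.148],
    [0,0,0.148],
    [0,0,0.148],
    [0,0,0.148]
  ],
  "rotation": [
    [0,0,0],
    [0,0,0],
    [0,0,0],
    [0,0,0],
    [0,0,0],
    [0,0,0],
    [0,0,0],
    [0,0,0],
    [0,0,0],
    [0,0,0]
  ],
  "gripper": [-1,-1,-1,-1,-1,-1,1,1,1,1],
  "force": 50
}}

```text
time_s: 9.1
eef_pos: [533.6, 358.3, 3.3]
ee_rot: [-0.0, 1.0, -0.0, 0.001]
force: [-1.3, -1.6, 6.5]
grip_width: 0.603
grip_force: 51.6
```

Emit:
{"name": "play_rows", "arguments": {
  "translation": [
    [0,0,-0.02],
    [0,0.005,-0.06],
    [-0.003,0.03,-0.1],
    [-0.012,0.085,-0.12],
    [-0.02,0.145,-0.12],
    [-0.028,0.205,-0.12],
    [-0.036,0.265,-0.12],
    [-0.044,0.325,-0.12],
    [-0.051,0.38,-0.12],
    [-0.056,0.425,-0.12]
  ],
  "rotation": [
    [0,0,0],
    [0,0,0],
    [0,0,0],
    [0,0,0],
    [0,0,0],
    [0,0,0],
    [0,0,0],
    [0,0,0],
    [0,0,0],
    [0,0,0]
  ],
  "gripper": [1,1,1,1,1,1,1,1,1,1]
}}

```text
time_s: 10.35
eef_pos: [476.6, -68.9, 123.1]
ee_rot: [0.0, 1.0, -0.001, 0.001]
force: [1.3, -0.2, -3.1]
grip_width: 0.605
grip_force: 53.2
```

Emit:
{"name": "play_rows", "arguments": {
  "translation": [
    [-0.002,0.015,0],
    [-0.002,0.021,0],
    [-0.002,0.021,0.02],
    [-0.002,0.021,0.05],
    [-0.002,0.021,0.08],
    [-0.002,0.021,0.098],
    [-0.002,0.021,0.102],
    [-0.002,0.021,0.102],
    [-0.002,0.021,0.102]
  ],
  "rotation": [
    [0,0,0],
    [0,0,0],
    [0,0,0],
    [0,0,0],
    [0,0,0],
    [0,0,0],
    [0,0,0],
    [0,0,0],
    [0,0,0]
  ],
  "gripper": [1,1,1,1,1,1,1,1,1]
}}

```text
time_s: 11.48
eef_pos: [475.5, -87.8, 20.6]
ee_rot: [0.0, 1.0, 0.0, 0.001]
force: [-0.0, -0.1, -3.7]
grip_width: 0.605
grip_force: 53.2
```

Emit:
{"name": "play_rows", "arguments": {
  "translation": [
    [-0.0005,0,0.004],
    [-0.0005,0,0.008],
    [-0.0005,0,0.0105],
    [-0.0005,0,0.0105],
    [-0.0005,0,0.0105]
  ],
  "rotation": [
    [0,0,0],
    [0,0,0],
    [0,0,0],
    [0,0,0],
    [0,0,0]
  ],
  "gripper": [1,1,1,1,1]
}}

```text
time_s: 12.1
eef_pos: [474.4, -87.9, 10.3]
ee_rot: [-0.0, 1.0, -0.0, -0.0]
force: [-6.4, 1.1, 15.5]
grip_width: 0.603
grip_force: 55.0
```

Contact felt; releasing and lifting.

Emit:
{"name": "play_rows", "arguments": {
  "translation": [
    [0,0,-0.0005],
    [0,0,-0.0005],
    [0,0,-0.0005],
    [0,0,-0.0005],
    [0,0,-0.015],
    [0,0,-0.04],
    [0,0,-0.09],
    [0,0,-0.14],
    [0,0,-0.14],
    [0,0,-0.14]
  ],
  "rotation": [
    [0,0,0],
    [0,0,0],
    [0,0,0],
    [0,0,0],
    [0,0,0],
    [0,0,0],
    [0,0,0],
    [0,0,0],
    [0,0,0],
    [0,0,0]
  ],
  "gripper": [-1,-1,-1,-1,-1,-1,-1,-1,-1,-1]
}}

```text
time_s: 13.35
eef_pos: [474.1, -87.7, 149.1]
ee_rot: [-0.0, 1.0, -0.0, -0.0]
force: [0.9, -0.4, -1.0]
grip_width: 0.997
grip_force: 0.0
```

Run:
```python
from w import *
c=cap('wrist'); s=c['state']; print(s['time_s'],s['eef_pos'],s['ee_rot'])
x,y=474.6,-88
over(c,'w5.png',[(x,y,7,48),(x,y,7,27),(x,y,23,27),(x,y,27,20)])
```

```text
13.35 [474.072227   -87.70166554 149.13381124] [-1.02842966e-04  9.99999969e-01 -9.58510396e-05 -2.04076147e-04]
```

View pics/w5.png

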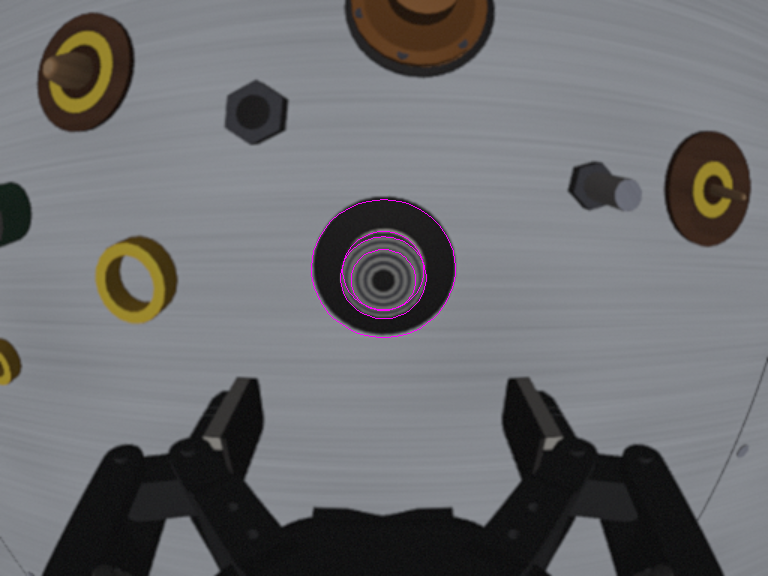

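The seal is centred on its pad at (383,272). The large ring is next.

Emit:
{"name": "play_rows", "arguments": {
  "translation": [
    [0,-0.025,0],
    [-0.002,-0.08,0],
    [-0.003,-0.135,0.0],
    [-0.0035,-0.17,0.02],
    [-0.0035,-0.182,0.05],
    [-0.0035,-0.182,0.09],
    [-0.0035,-0.182,0.125],
    [-0.0035,-0.182,0.143],
    [-0.0035,-0.182,0.147],
    [-0.0035,-0.182,0.147]
  ],
  "rotation": [
    [0,0,0],
    [0,0,0],
    [0,0,0],
    [0,0,0],
    [0,0,0],
    [0,0,0],
    [0,0,0],
    [0,0,0],
    [0,0,0],
    [0,0,0]
  ],
  "gripper": [-1,-1,-1,-1,-1,-1,-1,-1,-1,-1],
  "force": 25
}}

```text
time_s: 14.65
eef_pos: [470.9, 94.1, 2.2]
ee_rot: [-0.0, 1.0, -0.0, -0.0]
force: [-0.0, -0.1, 0.3]
grip_width: 1.0
grip_force: 0.0
```

Emit:
{"name": "play_rows", "arguments": {
  "translation": [
    [0,0,0],
    [0,0,0],
    [0,0,0],
    [0,0,0],
    [0,0,0],
    [0,0,0]
  ],
  "rotation": [
    [0,0,0],
    [0,0,0],
    [0,0,0],
    [0,0,0],
    [0,0,0],
    [0,0,0]
  ],
  "gripper": [1,1,1,1,1,1],
  "force": 25
}}

```text
time_s: 15.4
eef_pos: [471.4, 94.1, 3.3]
ee_rot: [0.0, 1.0, 0.0, 0.001]
force: [-1.9, 0.7, 6.4]
grip_width: 0.72
grip_force: 25.9
```

Emit:
{"name": "play_rows", "arguments": {
  "translation": [
    [0,0,-0.02],
    [0,0,-0.06],
    [0.015,-0.004,-0.095],
    [0.055,-0.014,-0.11],
    [0.1,-0.025,-0.11],
    [0.14,-0.035,-0.11],
    [0.159,-0.04,-0.11],
    [0.159,-0.04,-0.11],
    [0.159,-0.04,-0.11]
  ],
  "rotation": [
    [0,0,0],
    [0,0,0],
    [0,0,0],
    [0,0,0],
    [0,0,0],
    [0,0,0],
    [0,0,0],
    [0,0,0],
    [0,0,0]
  ],
  "gripper": [1,1,1,1,1,1,1,1,1]
}}

```text
time_s: 16.52
eef_pos: [629.3, 134.0, 112.4]
ee_rot: [0.0, 1.0, -0.0, -0.0]
force: [-0.3, -0.2, -0.2]
grip_width: 0.715
grip_force: 27.7
```

Run:
```python
from w import *
c=cap('wrist'); s=c['state']; print(s['time_s'],s['eef_pos'],s['ee_rot'],s['grip_width'])
X,Y,z=s['eef_pos']; z-=3.3
x,y=629.5,134
over(c,'w6.png',[(x,y,8,46),(x,y,45,8),(X,Y,z,31),(X,Y,z+24,31)])
```

```text
16.525 [629.25486717 133.9829949  112.39637156] [ 4.63449610e-06  9.99999954e-01 -1.15150269e-04 -2.81332004e-04] 0.7145809017303497
```

View pics/w6.png

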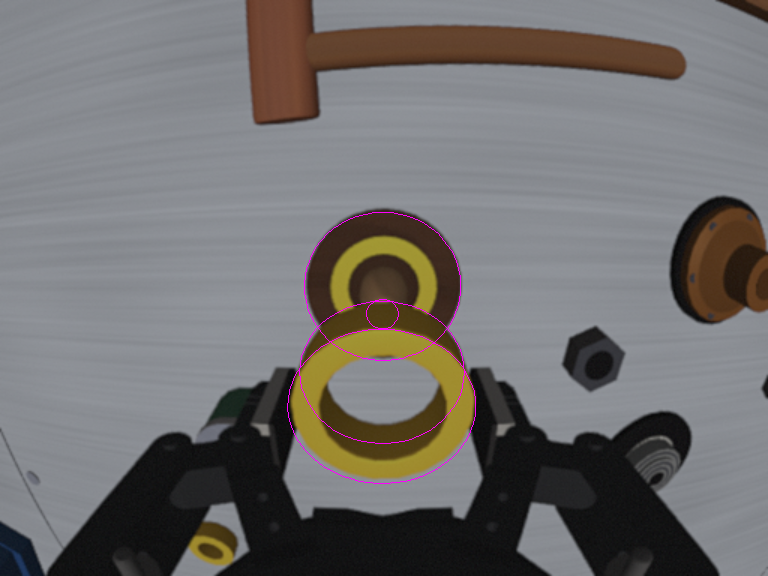

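The ring is held level, and peg_large at (383,285) agrees with the overlay. Lowering it over the peg.

Emit:
{"name": "play_rows", "arguments": {
  "translation": [
    [0.001,0,0.02],
    [0.001,0,0.045],
    [0.001,0,0.07],
    [0.001,0,0.085],
    [0.001,0,0.092],
    [0.001,0,0.098],
    [0.001,0,0.1015],
    [0.001,0,0.1015],
    [0.001,0,0.1015]
  ],
  "rotation": [
    [0,0,0],
    [0,0,0],
    [0,0,0],
    [0,0,0],
    [0,0,0],
    [0,0,0],
    [0,0,0],
    [0,0,0],
    [0,0,0]
  ],
  "gripper": [1,1,1,1,1,1,1,1,1]
}}

```text
time_s: 17.7
eef_pos: [631.4, 134.1, 11.4]
ee_rot: [-0.0, 1.0, -0.0, 0.001]
force: [-0.5, 0.1, 2.9]
grip_width: 0.718
grip_force: 28.0
```

Emit:
{"name": "play_rows", "arguments": {
  "translation": [
    [-0.001,0,0],
    [-0.001,0,0],
    [-0.001,0,0],
    [-0.001,0,0],
    [-0.001,0,-0.015],
    [-0.001,0,-0.04],
    [-0.001,0,-0.09],
    [-0.001,0,-0.14],
    [-0.001,0,-0.14],
    [-0.001,0,-0.14]
  ],
  "rotation": [
    [0,0,0],
    [0,0,0],
    [0,0,0],
    [0,0,0],
    [0,0,0],
    [0,0,0],
    [0,0,0],
    [0,0,0],
    [0,0,0],
    [0,0,0]
  ],
  "gripper": [-1,-1,-1,-1,-1,-1,-1,-1,-1,-1]
}}

```text
time_s: 18.95
eef_pos: [629.7, 134.1, 150.7]
ee_rot: [-0.0, 1.0, -0.0, -0.0]
force: [0.1, -0.8, -0.7]
grip_width: 0.999
grip_force: 0.0
```

Run:
```python
from w import *
c=cap('wrist'); s=c['state']; print(s['time_s'],s['eef_pos'],s['ee_rot'])
x,y=630,134
over(c,'w7.png',[(x,y,8,46),(x,y,45,8),(x,y,8,31),(x,y,32,31)])
```

```text
18.95 [629.68870967 134.08135327 150.72928082] [-8.87246366e-07  9.99999975e-01 -1.04675873e-04 -1.97169789e-04]
```

View pics/w7.png

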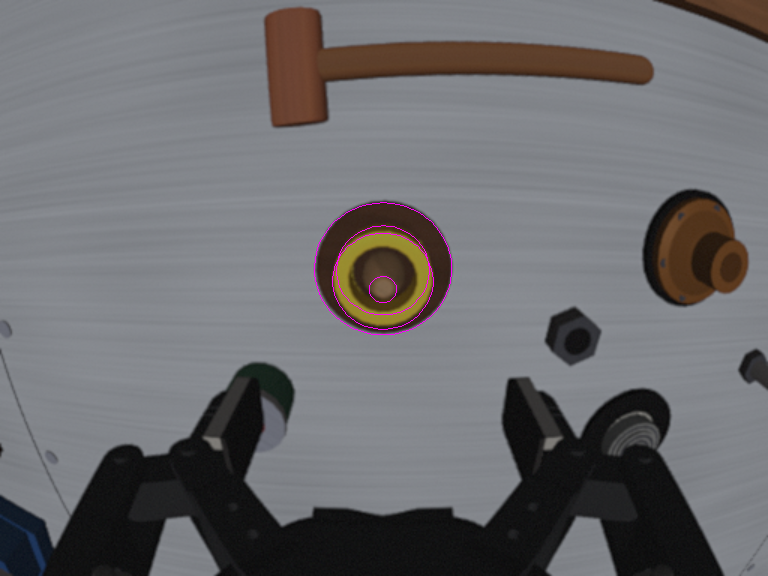

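The large ring lies flat around its peg at (383,275). Now for the small ring.

Emit:
{"name": "play_rows", "arguments": {
  "translation": [
    [-0.02,-0.012,0],
    [-0.07,-0.044,0],
    [-0.12,-0.076,0],
    [-0.17,-0.107,0],
    [-0.215,-0.136,0],
    [-0.238,-0.151,0.01],
    [-0.242,-0.153,0.035],
    [-0.242,-0.153,0.08],
    [-0.242,-0.153,0.12],
    [-0.242,-0.153,0.14]
  ],
  "rotation": [
    [0,0,0],
    [0,0,0],
    [0,0,0],
    [0,0,0],
    [0,0,0],
    [0,0,0],
    [0,0,0],
    [0,0,0],
    [0,0,0],
    [0,0,0]
  ],
  "gripper": [-1,-1,-1,-1,-1,-1,-1,-1,-1,-1]
}}

```text
time_s: 20.25
eef_pos: [386.4, 286.4, 8.0]
ee_rot: [0.001, 1.0, -0.0, -0.002]
force: [0.1, -0.1, 0.1]
grip_width: 1.0
grip_force: 0.0
```

Emit:
{"name": "play_rows", "arguments": {
  "translation": [
    [0,0,0.006],
    [0,0,0.0085],
    [0,0,0.0085],
    [0,0,0.0085],
    [0,0,0.0085],
    [0,0,0.0085],
    [0,0,0.0085],
    [0,0,0.0085]
  ],
  "rotation": [
    [0,0,0],
    [0,0,0],
    [0,0,0],
    [0,0,0],
    [0,0,0],
    [0,0,0],
    [0,0,0],
    [0,0,0]
  ],
  "gripper": [-1,-1,-1,1,1,1,1,1],
  "force": 25
}}

```text
time_s: 21.25
eef_pos: [388.2, 287.2, 2.8]
ee_rot: [-0.0, 1.0, -0.0, 0.0]
force: [-1.8, -0.5, 5.2]
grip_width: 0.493
grip_force: 25.3
```

Emit:
{"name": "play_rows", "arguments": {
  "translation": [
    [0,0,-0.02],
    [0,0,-0.06],
    [0.005,0.02,-0.1],
    [0.017,0.07,-0.12],
    [0.032,0.13,-0.12],
    [0.047,0.19,-0.12],
    [0.062,0.25,-0.12],
    [0.077,0.31,-0.12],
    [0.091,0.37,-0.12],
    [0.106,0.43,-0.12]
  ],
  "rotation": [
    [0,0,0],
    [0,0,0],
    [0,0,0],
    [0,0,0],
    [0,0,0],
    [0,0,0],
    [0,0,0],
    [0,0,0],
    [0,0,0],
    [0,0,0]
  ],
  "gripper": [1,1,1,1,1,1,1,1,1,1]
}}

```text
time_s: 22.5
eef_pos: [494.0, -145.0, 122.4]
ee_rot: [-0.0, 1.0, -0.0, 0.0]
force: [1.0, 0.2, 0.4]
grip_width: 0.494
grip_force: 25.9
```

Emit:
{"name": "play_rows", "arguments": {
  "translation": [
    [0.013,0.055,0],
    [0.026,0.11,0],
    [0.037,0.155,0],
    [0.044,0.185,0],
    [0.049,0.1995,0],
    [0.049,0.1995,0],
    [0.049,0.1995,0],
    [0.049,0.1995,0]
  ],
  "rotation": [
    [0,0,0],
    [0,0,0],
    [0,0,0],
    [0,0,0],
    [0,0,0],
    [0,0,0],
    [0,0,0],
    [0,0,0]
  ],
  "gripper": [1,1,1,1,1,1,1,1]
}}

```text
time_s: 23.5
eef_pos: [542.9, -341.6, 122.5]
ee_rot: [-0.0, 1.0, 0.0, -0.0]
force: [-0.1, -0.1, -0.2]
grip_width: 0.497
grip_force: 25.8
```

Run:
```python
from w import *
c=cap('wrist'); s=c['state']; print(s['time_s'],s['eef_pos'],s['ee_rot'],s['grip_width'])
X,Y,z=s['eef_pos']; z-=3
x,y=543,-342.4
over(c,'w8.png',[(x,y,8,46),(x,y,45,3),(X,Y,z,22),(X,Y,z+20,22)])
```

```text
23.5 [ 542.8974014  -341.64653041  122.46714831] [-5.42032696e-05  9.99999966e-01  2.54976129e-04 -2.42049770e-05] 0.4968991859382395
```

View pics/w8.png

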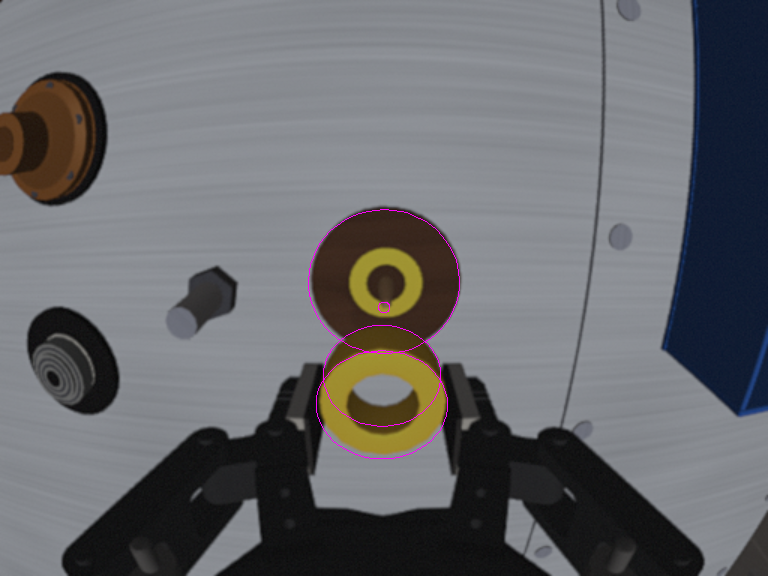

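The ring is held level, and the peg base at (386,281) agrees with the overlay. Lowering.

Emit:
{"name": "play_rows", "arguments": {
  "translation": [
    [0.001,0.001,0.02],
    [0.001,0.001,0.05],
    [0.001,0.001,0.075],
    [0.001,0.001,0.09],
    [0.001,0.001,0.1],
    [0.001,0.001,0.107],
    [0.001,0.001,0.1115],
    [0.001,0.001,0.1115],
    [0.001,0.001,0.1115]
  ],
  "rotation": [
    [0,0,0],
    [0,0,0],
    [0,0,0],
    [0,0,0],
    [0,0,0],
    [0,0,0],
    [0,0,0],
    [0,0,0],
    [0,0,0]
  ],
  "gripper": [1,1,1,1,1,1,1,1,1]
}}

```text
time_s: 24.68
eef_pos: [544.0, -343.5, 11.1]
ee_rot: [0.0, 1.0, -0.0, 0.0]
force: [0.2, -0.6, -1.0]
grip_width: 0.495
grip_force: 25.9
```

Emit:
{"name": "play_rows", "arguments": {
  "translation": [
    [0,0,0],
    [0,0,0],
    [0,0,0],
    [0,0,0],
    [0,0,-0.015],
    [0,0,-0.04],
    [0,0,-0.09],
    [0,0,-0.14],
    [0,0,-0.14],
    [0,0,-0.14]
  ],
  "rotation": [
    [0,0,0],
    [0,0,0],
    [0,0,0],
    [0,0,0],
    [0,0,0],
    [0,0,0],
    [0,0,0],
    [0,0,0],
    [0,0,0],
    [0,0,0]
  ],
  "gripper": [-1,-1,-1,-1,-1,-1,-1,-1,-1,-1]
}}

```text
time_s: 25.92
eef_pos: [543.6, -343.2, 150.7]
ee_rot: [-0.0, 1.0, -0.0, -0.0]
force: [-0.9, 0.6, -0.7]
grip_width: 0.999
grip_force: 0.0
```

Run:
```python
from w import *
c=cap('wrist'); s=c['state']; print(s['time_s'],s['eef_pos'],s['force'])
x,y=543.5,-342.8
over(c,'w9.png',[(x,y,8,46),(x,y,45,3),(x,y,8,22),(x,y,28,22)])
cap('top','top9.png'); im=cv2.imread('pics/top9.png'); cv2.imwrite('pics/top9b.png',cv2.resize(im,(800,600),interpolation=cv2.INTER_CUBIC))
```

```text
25.925 [ 543.64398203 -343.19914106  150.74326052] [-0.93073662  0.60938244 -0.72014148]
```

View pics/w9.png

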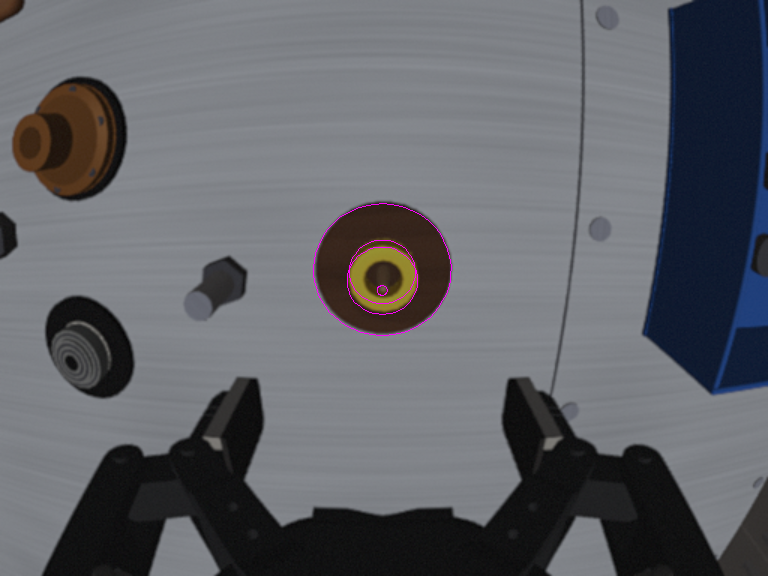

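View pics/top9b.png

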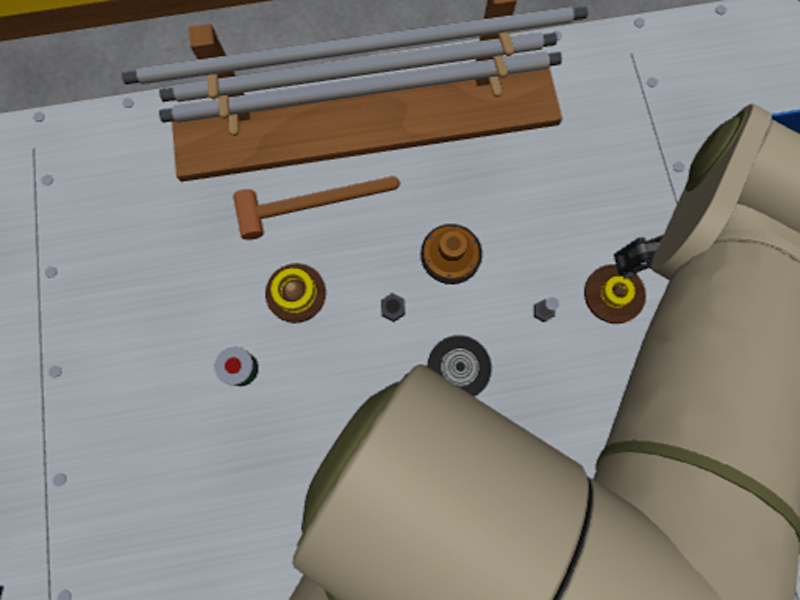

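All four parts sit on their holders, with the small ring flat on its peg at (383,278). The tin (236,365) and mallet (248,215) haven't moved. I'm handing in the job.

```bash
python3 -c "
from rig import ctrl
print(ctrl.finish_job())"
```

```text
the job is handed in; nothing more can be done
None
```

The job is handed in after about 26 s: in the camera checks the bell and seal sit centred on their pads to about 1 mm and both rings lie flat on their pegs, all released, and the tin and mallet have not moved; no verdict came back.

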